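# Find the jar with the battery in it and hold it up in the tongs

### The job

One of the two capped white jars in the aluminium tray still has a heavy used battery shut up inside, and it must not go in with the plastics. Using the kitchen tongs, and never touching the jars with the gripper itself, heft them to find the heavy one, and finish while holding that jar upright in the tongs, lifted at least 10 cm above the tray and still over it. Leave the light jar standing in the tray, let neither jar tip over, and leave the other things on the table where they are.

Things in the scene. Friction and masses are not known exactly. Their poses are not given: they have to be found in the camera images.
- tongs: sprung kitchen tongs lying on their edges on the table, opening sideways: two steel arms with teal rubber grip sleeves, joined by a pin at the rear; 240 mm long, 24 mm high (z), 0.11 kg. Origin on the pin's axis at the lower edge; x runs from the pin along the middle line to the jaws, y to the left arm, z up
- tongs_grip (a point): point on the tongs' middle line between the two sleeves, 100 mm in front of the pin, 12 mm above the lower edge; axes as the tongs. Sleeves run 35 to 145 mm in front of the pin; here the tongs are 58 mm wide over the sleeves when relaxed, 38 mm when closed on a jar. Each sleeve springs outward with about 4 N relaxed, 8 N closed on a jar
- tongs_mouth (a point): point midway between the jaws, 215 mm in front of the pin, 12 mm above the lower edge; axes as the tongs. Each jaw is a shallow upright hollow spanning 195 to 237 mm in front of the pin and all 24 mm of height; relaxed, the jaws stand 90 mm apart at their middles, 71 mm at their rear ends, 79 mm at the tips
- tongs_left (a joint): closing angle of each arm of the tongs (both arms always close equally): 0 relaxed and open, 0.10 rad closed on a jar, 0.16 rad fully shut
- jar_a: one of two identical opaque white round jars with a screwed-on blue cap and a pale blank band, standing upright in the tray; 44 mm across (cap 47 mm), 80 mm tall, rigid; origin at the centre of its underside, z up. One of the two holds a used battery and weighs 0.14 to 0.19 kg in all, the other weighs 0.03 to 0.04 kg; nothing outside tells which
- jar_b: one of two identical opaque white round jars with a screwed-on blue cap and a pale blank band, standing upright in the tray; 44 mm across (cap 47 mm), 80 mm tall, rigid; origin at the centre of its underside, z up. One of the two holds a used battery and weighs 0.14 to 0.19 kg in all, the other weighs 0.03 to 0.04 kg; nothing outside tells which
- tray: aluminium tray that does not move, 220 mm (its x) by 300 mm (its y), floor 3 mm above the table, rim 16 mm high; origin at the centre of its underside
- bottle: clear plastic bottle with a blue cap, 64 mm across, 190 mm tall, standing; origin at its underside; to be left alone
- funnel: orange plastic funnel standing mouth down, 104 mm across, 100 mm tall; origin at its underside; to be left alone
- block: small wooden block, 70 x 45 x 32 mm high; origin at its underside; to be left alone
- tin: food tin, 74 mm across, 105 mm tall, standing; origin at its underside; to be left alone
- glass_jar: green glass jar with a steel lid, 68 mm across, 90 mm tall, standing; origin at its underside; to be left alone
- brush: hand brush lying flat on the table; origin at its underside; to be left alone
- carton: small cardboard carton, 60 x 90 x 50 mm high; origin at its underside; to be left alone
Not all that is in view belongs to the job. Leave any turquoise look-alike of the jar_b alone.

How it is judged (in metres and radians):
On the way, in this order (a step that is already met when the one before it is completed fails the run):
1. the tongs are picked up while both jars still stand in the tray (height (world z) of tongs above 0.03 m and contact force between the fingers and tongs above 1 N and height (world z) of each of jar_a, jar_b below 0.012 m), for 0.1 s.
2. a jar is lifted clear of the tray in the tongs (((height (world z) of jar_a above 0.02 m and contact force between jar_a and tongs above 0.3 N and contact force between jar_a and tray below 0.05 N) or (height (world z) of jar_b above 0.02 m and contact force between jar_b and tongs above 0.3 N and contact force between jar_b and tray below 0.05 N))), for 0.2 s.
At the end, for the whole second after the job is handed in: Gripper holds the tongs (over 2 N); the heavy jar is still between their jaws, underside over 90 mm up, tilted under 0.45 rad, within 170 mm of the tray's centre, touching only the tongs; the light jar (under 0.8 N on the tray) stands released and upright in the tray (contact force between the fingers and tongs above 2 N and ((height (world z) of jar_a above 0.09 m and contact force between jar_a and tongs above 0.5 N and contact force between jar_a and tray below 0.05 N and x of jar_a in the frame of tongs between 0.185 and 0.245 m and y of jar_a in the frame of tongs between -0.02 and 0.02 m and z of jar_a in the frame of tongs between -0.078 and 0.005 m and angle between jar_a's own z axis and vertical below 0.45 rad and horizontal distance between each of jar_a, jar_b and tray below 0.17 m and linear speed of jar_a below 0.04 m/s and height (world z) of jar_b below 0.012 m and angle between jar_b's own z axis and vertical below 0.15 rad and contact force between jar_b and tray between 0.1 and 0.8 N and contact force between jar_b and tongs below 0.05 N and linear speed of jar_b below 0.02 m/s) or (height (world z) of jar_b above 0.09 m and contact force between jar_b and tongs above 0.5 N and contact force between jar_b and tray below 0.05 N and x of jar_b in the frame of tongs between 0.185 and 0.245 m and y of jar_b in the frame of tongs between -0.02 and 0.02 m and z of jar_b in the frame of tongs between -0.078 and 0.005 m and angle between jar_b's own z axis and vertical below 0.45 rad and horizontal distance between each of jar_b, jar_a and tray below 0.17 m and linear speed of jar_b below 0.04 m/s and height (world z) of jar_a below 0.012 m and angle between jar_a's own z axis and vertical below 0.15 rad and contact force between jar_a and tray between 0.1 and 0.8 N and contact force between jar_a and tongs below 0.05 N and linear speed of jar_a below 0.02 m/s))); the arm keeps its last pose, push and grip.
It fails at once if the gripper or the arm touches a jar (contact force between any of the fingers, the arm and jar_a above 0.5 N or contact force between any of the fingers, the arm and jar_b above 0.5 N).
It fails at once if a jar tips over (angle between any of jar_a, jar_b's own z axis and vertical above 0.8 rad).
It fails at once if another thing on the table is shifted by more than 30 mm (distance of any of bottle, funnel, block, tin, glass_jar, brush, carton from where it was at the start of the episode above 0.03 m).
It also fails if it takes over 58 s, if anything falls off the work surface, if the arm or the gripper's body presses on something with over 40 N, if the wrist force passes 120 N, or if a joint passes its speed limit or range.

### The arm

A 7-joint arm with a two-finger parallel gripper is mounted at the origin on the work surface. World frame = base frame: x ahead of the robot, y to its left, z up, the work surface at z = 0. Lengths are in mm, angles in rad, forces in N, time in s.
With the tool pointing down it reaches from about 400 to 875 mm from the base axis. Payload 6.5 kg.
Tool frame: the origin (TCP) lies between the finger pads; the fingertips stand finger_overhang ahead of it and the grasp point (between the pads) is the TCP (finger_overhang is the distance from the TCP to the fingertips, in mm); z points along the fingers, y is the line along which they close (so a half turn about z gives the same grasp; the last joint's range is limited). The gripper opens to 88 mm and grips with 3 to 60 N. Pads are 18 mm wide; open, the fingers measure 123 mm over their backs; the gripper's body (75 mm by 187 mm) begins 45 mm behind the grasp point.
Start: joints at [-1.282, 0.536, -0.004, 1.538, 0.003, 1.067, -0.071], TCP at [225.807, 609.509, 228.916] pointing down, gripper open.
Joint ranges: [-2.7, 2.7], [-0.37, 2.16], [-1.27, 1.26], [0.24, 2.4], [-1.31, 4.45], [0.19, 1.91], [-2.76, 2.76]. Speed limits (rad/s): [2.39, 2.39, 3.14, 3.14, 3.14, 3.14, 3.14].

### API

Orientations are given as a unit quaternion [w, x, y, z].
In Python, from plant import * gives the robot as it stands.
- The arm moves only by the tool carry_out, never from a script. Its argument "rows" is text: rows parted by semicolons, each of 7 numbers parted by spaces: the shift along the tool's x, y, z as a fraction of full scale, then the turn, a rotation vector about the tool's x, y, z as a fraction of full scale, then the closure, from -1 (fully open) to 1 (shut), so that 0 is half open. In form: dx dy dz rx ry rz claw; .... A call has exactly 5 rows; each row is the pose to reach, as a shift and turn from the pose commanded when the call began, along the tool's axes at that moment, turning the shorter way round; what a row does not reach only later rows make up. Full scale, the value 1, is 12 cm for a shift and pi rad for a turn. A row lasts 1/8 s, in which the tool goes at most 62.5 mm and 10.7 degrees, less where a joint would pass 70% of its speed; a pose out of reach is approached as far as the arm can. A call with a number of a shift or a turn outside -1 to 1 is refused whole. A call with a gripper value outside its range is refused whole. The fingers move at their own pace and stop on an object; "squeeze" is the grip in N (left out, the last holds). Time passes only in rows, so rows that repeat a pose let the fingers close, or fill a call up. It gives the time, the measured TCP pose, the force, the opening and the grip force at its end, in the units of the state.
- sense(): the state, without advancing time (a new reading comes with each control period).
- capture(name): name is "scene" or "side" or "wrist"; returns a dict with "image" (400x640x3 uint8, red, green, blue), "fovy" (degrees; the focal length in pixels is half the picture's height over the tangent of half this angle, whatever the lens; pixels are square), "cx", "cy" (the principal point, pixels), "extrinsics" (4x4, takes a point from camera to world coordinates). Camera axes: x right, y up, looking along -z (the intrinsics and any distortion apply to the point x, -y, -z); pixel columns grow to the right and rows downward; lengths in mm; the calibration is good to about 2 mm. A picture is of the moment at which its call begins. There is no depth.
- close_job(): hands the job in; it is judged then, once.
The state is a dict: "t": time; "joint_pos": joint angles; "qd": joint speeds; "effort": joint torques, N m; "tool_pos": TCP position; "tool_rot": TCP orientation; "ft_force": force on the tool from outside, world axes, zero at the start; "ft_torque": the same for the moment, N m; "grip_width": finger opening in mm; "grip_force": force on a finger pad.
Only numpy, scipy, OpenCV 4.12 (cv2) and the standard library are available. Lean on these libraries where they do the work, as an engineer would, in place of code of your own. Each camera call takes 0.05 s, during which the arm holds its last target. There are 200 camera calls.

## Working session

There is one attempt and no reset: what is moved stays moved. The work goes in short steps, Python scripts to look and compute and a tool call to move; the robot and the scene stay as the last step left them, time stands still between calls to the robot, and variables do not carry over. Pictures are saved under pics/ and viewed, at most 10 in all, crops included, and the job is handed in when it is done.

Besides the shell and the picture viewer there is one more tool, called as name(argument=value, ...), one argument or row to a line, values as JSON. carry_out: Moves the arm, as the interface text tells. Its arguments: {"type":"object","properties":{"rows":{"type":"string"},"squeeze":{"type":"number"}},"required":["rows"]}

```bash
mkdir -p pics; ls; cat > h.py <<'E'
from plant import *
import numpy as np, cv2
from scipy.spatial.transform import Rotation as R
def K(c):
    f=c["image"].shape[0]/2/np.tan(np.radians(c["fovy"])/2); return f
def ray(c,u,v):
    f=K(c); E=np.array(c["extrinsics"]); d=E[:3,:3]@np.array([(u-c["cx"])/f,-(v-c["cy"])/f,-1]); return E[:3,3],d
def onz(c,u,v,z):
    o,d=ray(c,u,v); return o+d*(z-o[2])/d[2]
def proj(c,p):
    E=np.array(c["extrinsics"]); q=E[:3,:3].T@(np.array(p)-E[:3,3]); f=K(c); return c["cx"]+f*q[0]/-q[2], c["cy"]-f*q[1]/-q[2]
def snap(n,fn):
    c=capture(n); cv2.imwrite("pics/"+fn,c["image"][:,:,::-1]); return c
E
python3 - <<'E'
from h import *
import pickle
s=sense(); print(s)
cs={n:snap(n,n+"0.png") for n in("scene","side","wrist")}
pickle.dump(cs,open("c0.pkl","wb"))
for n,c in cs.items(): print(n,{k:v for k,v in c.items() if k!="image"})
im=np.vstack([cs["scene"]["image"],cs["side"]["image"]])
E
```

```text
pics
{'t': 0.0, 'joint_pos': array([-1.28220121,  0.53718451, -0.00441797,  1.5388662 ,  0.00257356,
        1.06726414, -0.07122749]), 'qd': array([-0.00136965,  0.00144612, -0.00035043,  0.00179469,  0.00059669,
       -0.00160226,  0.00103018]), 'effort': array([-2.06298228e-04, -5.70999599e+01,  9.90773141e-01, -2.51592386e+01,
       -5.62498765e-02,  1.81461673e-02,  1.77009124e-04]), 'tool_pos': array([225.61351684, 608.92348319, 228.03007394]), 'tool_rot': array([-9.52932578e-05,  1.76461659e-01,  9.84307140e-01, -8.52953693e-04]), 'ft_force': array([ 0.10758286, -0.04687695,  0.6048464 ]), 'ft_torque': array([ 0.02438281,  0.02337264, -0.02232767]), 'grip_force': 0.0, 'grip_width': 88.54163226812105}
scene {'fovy': 52.78498038606872, 'cx': 313.3856317981934, 'cy': 199.61944290691096, 'extrinsics': array([[-4.85086843e-01, -6.08054599e-01,  6.28458717e-01,
         1.28917006e+03],
       [ 8.74465639e-01, -3.36664718e-01,  3.49237333e-01,
         4.72603915e+02],
       [-7.75490198e-04,  7.18975989e-01,  6.95034479e-01,
         8.95693752e+02],
       [ 0.00000000e+00,  0
[... 241 characters left out ...]
,
       [-5.38500484e-01,  4.22762004e-01, -7.28896094e-01,
        -9.12195303e+02],
       [ 8.33437275e-03,  8.67660011e-01,  4.97088164e-01,
         7.01706900e+02],
       [ 0.00000000e+00,  0.00000000e+00,  0.00000000e+00,
         1.00000000e+00]])}
wrist {'fovy': 60.62056028400978, 'cx': 322.59966333581986, 'cy': 194.56000658040992, 'extrinsics': array([[ 3.47662296e-01, -8.92077423e-01, -2.88667282e-01,
         1.51611254e+02],
       [ 9.37616613e-01,  3.29969042e-01,  1.09524056e-01,
         6.37533255e+02],
       [-2.45267142e-03, -3.08736624e-01,  9.51144406e-01,
         3.84408740e+02],
       [ 0.00000000e+00,  0.00000000e+00,  0.00000000e+00,
         1.00000000e+00]])}
```

View pics/scene0.png

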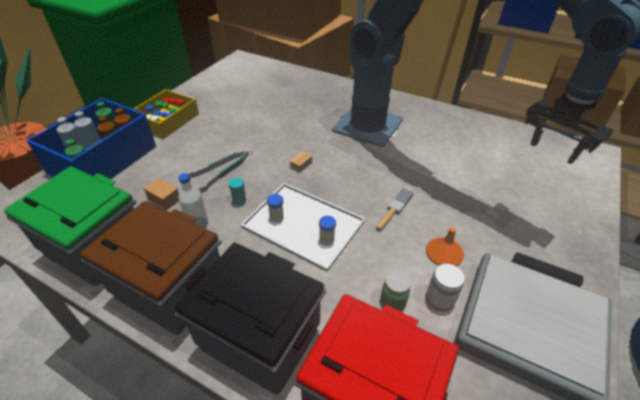

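View pics/side0.png

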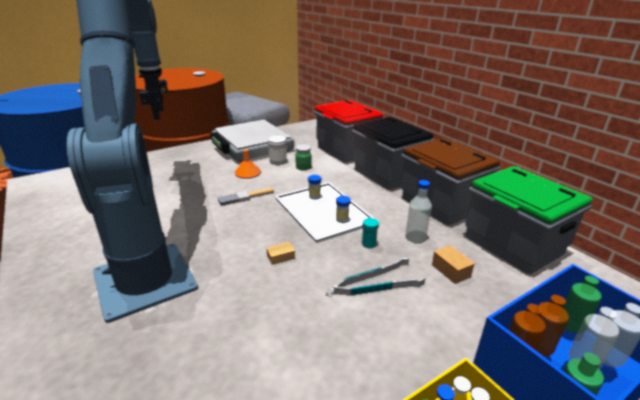

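The scene view shows the tongs' pin at about (250,153) with jaws at (190,175) and (203,188). The white jars' caps are at (275,201) and (327,223), and the turquoise look-alike is at (237,190). In the side view, the pin is at (330,291) and the caps are at (315,180) and (343,201).

```bash
cat > m.py <<'E'
from h import *
import pickle
cs=pickle.load(open("c0.pkl","rb"))
def blobs(c,lo,hi,box,mn=15):
    hsv=cv2.cvtColor(c["image"],cv2.COLOR_RGB2HSV); m=cv2.inRange(hsv,lo,hi)
    z=np.zeros_like(m); x0,y0,x1,y1=box; z[y0:y1,x0:x1]=m[y0:y1,x0:x1]
    n,l,s,ce=cv2.connectedComponentsWithStats(z)
    return [(ce[i].round(1),s[i]) for i in range(1,n) if s[i][4]>mn]
def tri(a,b):
    (o1,d1),(o2,d2)=a,b
    A=np.stack([d1,-d2],1); t=np.linalg.lstsq(A,o2-o1,rcond=None)[0]
    p,q=o1+t[0]*d1,o2+t[1]*d2; return (p+q)/2,np.linalg.norm(p-q)
if __name__=="__main__":
    S,D=cs["scene"],cs["side"]
    caps1=blobs(S,(105,120,60),(125,255,255),(255,180,350,260)); caps2=blobs(D,(105,120,60),(125,255,255),(295,165,365,220))
    print(caps1,caps2)
    for a in caps1:
        for b in caps2:
            p,e=tri(ray(S,*a[0]),ray(D,*b[0])); print("cap",p.round(1),round(e,1))
    for n,c,box in(("S",S,(185,145,260,195)),("D",D,(320,250,430,300))):
        for b in blobs(c,(80,60,30),(100,255,255),box,8): print(n,b)
    for n,c,pts in(("S",S,[(251,152),(190,175),(203,188)]),("D",D,[(330,291),(424,282),(408,262)])):
        for q in pts: print(n,q,onz(c,*q,18).round(0))
    for q in[(286,186),(364,220),(325,265),(243,223)]: print("tray",onz(S,*q,16).round(0))
    for q in[(277,196),(325,183),(374,213),(317,239)]: print("trayD",onz(D,*q,16).round(0))
    for nm,q in dict(bottle=(195,222),block=(160,197),smallblock=(301,163),brush=(395,210),funnel=(445,255),teal=(237,202)).items(): print(nm,onz(S,*q,5).round(0))
    for n,c,b in(("s",S,(170,140,350,270)),("d",D,(260,160,440,310))):
        x0,y0,x1,y1=b; cv2.imwrite(f"pics/crop_{n}.png",cv2.resize(c["image"][y0:y1,x0:x1,::-1],None,fx=4,fy=4,interpolation=cv2.INTER_CUBIC)[:600,:800])
E
python3 m.py
```

```text
[(array([274.5, 199.6]), array([268, 194,  14,  12, 137], dtype=int32)), (array([327. , 221.9]), array([320, 216,  15,  13, 152], dtype=int32))] [(array([314.2, 178.9]), array([308, 175,  13,   9,  97], dtype=int32)), (array([342.8, 200.7]), array([336, 195,  14,  12, 124], dtype=int32))]
cap [586.7  11.5 117.2] 106.5
cap [601.5 -39.5  74.6] 0.8
cap [605.4 136.5  74.5] 1.4
cap [623.3  84.1  31.7] 118.4
S (array([230.6, 166. ]), array([220, 158,  23,  17,  65], dtype=int32))
S (array([236.3, 185.5]), array([228, 177,  16,  18, 231], dtype=int32))
D (array([363.4, 272.9]), array([346, 267,  36,  13,  87], dtype=int32))
D (array([370.9, 287.7]), array([350, 282,  43,  13, 300], dtype=int32))
S (251, 152) [ 390. -282.   18.]
S (190, 175) [ 592. -387.   18.]
S (203, 188) [ 621. -307.   18.]
D (330, 291) [ 374. -307.   18.]
D (424, 282) [ 595. -407.   18.]
D (408, 262) [ 617. -326.   18.]
tray [481. -78.  16.]
tray [497. 205.  16.]
tray [700. 181.  16.]
tray [ 682. -104.   16.]
trayD [485. 191.  16.]
trayD [683. 185.  16.]
trayD [702. -77.  16.]
trayD [ 466. -102.   16.]
bottle [ 741. -239.    5.]
block [ 711. -411.    5.]
smallblock [ 343. -103.    5.]
brush [402. 269.   5.]
funnel [500. 453.   5.]
teal [ 610. -181.    5.]
```

View pics/crop_s.png

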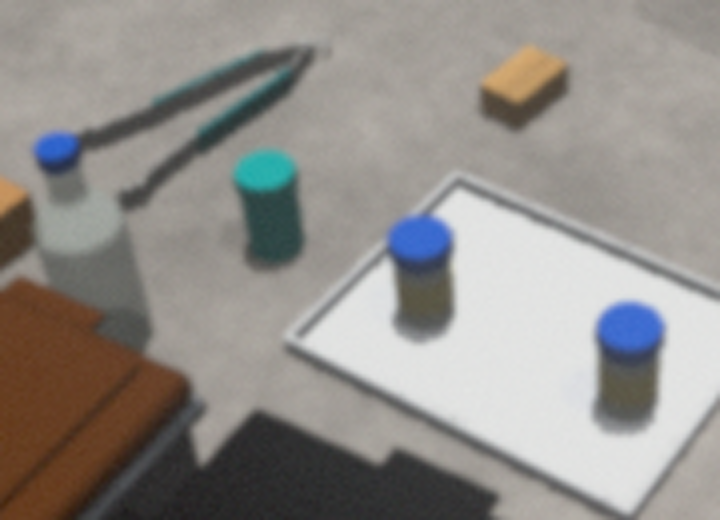

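The crop puts the pin at about crop (325,48) and the jaw tips at about (85,140) and (130,200). The jars stand at about (601,-39) and (605,136) mm. I'll head for the tongs.

```bash
python3 -c "
import plant; print([n for n in dir(plant) if n[0]!='_']); print(getattr(plant,'finger_overhang',None))"
cat >> h.py <<'E'
def go(x,y,z,yaw=None):
    "yaw: world angle (deg) of the tongs direction = -tool x; prints shift/120 and turn/pi"
    s=sense(); q=s["tool_rot"]; T=R.from_quat([q[1],q[2],q[3],q[0]])
    d=T.inv().apply(np.array([x,y,z])-s["tool_pos"])/120
    if yaw is None: r=np.zeros(3)
    else:
        a=np.radians(yaw); c,n=np.cos(a),np.sin(a)
        G=R.from_matrix(np.array([[-c,-n,0],[-n,c,0],[0,0,-1.]]))
        r=(T.inv()*G).as_rotvec()/np.pi
    print("shift",d.round(3),"turn",r.round(4),"pos",s["tool_pos"].round(1),"F",s["ft_force"].round(2),"w",round(s["grip_width"],1),"g",round(s["grip_force"],1),"t",s["t"])
E
```

```text
['Unreachable', 'capture', 'close_job', 'finger_overhang', 'sense']
19.0
```

carry_out(
  rows="-0.4 -0.4 0 0 0 0 -1; -0.8 -0.8 0 0 0 0 -1; -1 -1 0 0 0 0 -1; -1 -1 0 0 0 0 -1; -1 -1 0 0 0 0 -1",
)

```text
t: 0.78
tool_pos: [296.1, 456.1, 229.0]
tool_rot: [-0.0, 0.176, 0.984, 0.0]
ft_force: [0.0, 0.9, 0.7]
grip_width: 88.2
grip_force: 0.0
```

carry_out(
  rows="-0.4 -0.4 0 0 0 0 -1; -0.8 -0.8 0 0 0 0 -1; -1 -1 0 0 0 0 -1; -1 -1 0 0 0 0 -1; -1 -1 0 0 0 0 -1",
)

```text
t: 1.4
tool_pos: [366.9, 303.1, 229.0]
tool_rot: [-0.0, 0.175, 0.985, 0.0]
ft_force: [-0.4, 0.8, 0.6]
grip_width: 88.6
grip_force: 0.0
```

carry_out(
  rows="-0.4 -0.4 0 0 0 0 -1; -0.8 -0.8 0 0 0 0 -1; -1 -1 0 0 0 0 -1; -1 -1 0 0 0 0 -1; -1 -1 0 0 0 0 -1",
)

```text
t: 2.02
tool_pos: [438.0, 149.2, 228.8]
tool_rot: [-0.0, 0.175, 0.985, 0.0]
ft_force: [-0.4, 0.9, 0.1]
grip_width: 87.9
grip_force: 0.0
```

carry_out(
  rows="-0.4 -0.4 0 0 0 0 -1; -0.8 -0.8 0 0 0 0 -1; -1 -1 0 0 0 0 -1; -1 -1 0 0 0 0 -1; -1 -1 0 0 0 0 -1",
)

```text
t: 2.65
tool_pos: [509.0, -4.6, 228.6]
tool_rot: [-0.0, 0.175, 0.985, 0.0]
ft_force: [-0.4, 0.6, 0.2]
grip_width: 88.1
grip_force: 0.0
```

carry_out(
  rows="0 -0.4 0 0 0 0 -1; -0.1 -0.8 0 0 0 0 -1; -0.2 -1 0 0 0 0 -1; -0.2 -1 0 0 0 0 -1; -0.2 -1 0 0 0 0 -1",
)

```text
t: 3.28
tool_pos: [490.2, -125.4, 228.7]
tool_rot: [-0.0, 0.175, 0.985, 0.001]
ft_force: [-0.0, 0.9, 0.3]
grip_width: 88.5
grip_force: 0.0
```

carry_out(
  rows="0 -0.4 0 0 0 0 -1; -0.1 -0.8 0 0 0 0 -1; -0.2 -1 0 0 0 0 -1; -0.2 -1 0 0 0 0 -1; -0.2 -1 0 0 0 0 -1",
)

```text
t: 3.9
tool_pos: [471.4, -246.4, 228.6]
tool_rot: [-0.0, 0.175, 0.985, 0.001]
ft_force: [-0.2, 1.2, 0.6]
grip_width: 88.0
grip_force: 0.0
```

```bash
python3 - <<'E'
from h import *
import pickle
c=snap("wrist","w1.png"); pickle.dump(c,open("c1.pkl","wb"))
E
```

```text
(no output)
```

View pics/w1.png

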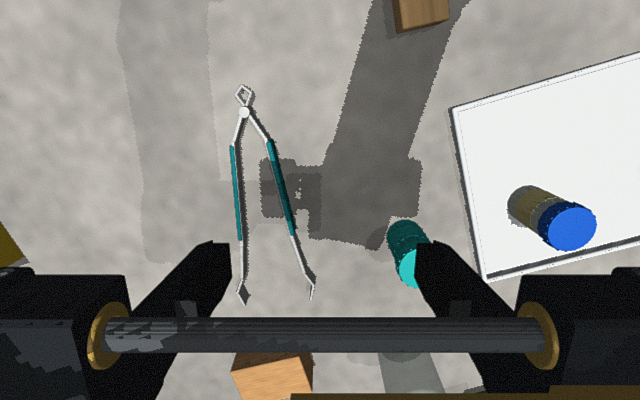

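The wrist view shows the pin at (244,113), the sleeves at (233,147)-(239,240) and (268,140)-(293,235), and the jaw tips at (243,303) and (312,297).

```bash
python3 - <<'E'
from h import *
import pickle
c=pickle.load(open("c1.pkl","rb"))
P={k:onz(c,*q,24)[:2] for k,q in dict(pin=(244,113),l0=(234,147),l1=(239,240),r0=(268,140),r1=(294,235),tl=(243,303),tr=(312,297)).items()}
for k,v in P.items(): print(k,v.round(1), round(np.linalg.norm(v-P["pin"]),1))
m=(P["tl"]+P["tr"])/2; d=m-P["pin"]; L=np.linalg.norm(d); d/=L; a=np.degrees(np.arctan2(d[1],d[0]))
m2=(P["l1"]+P["r1"])/2-P["pin"]; print(L,a,np.degrees(np.arctan2(m2[1],m2[0])))
g=P["pin"]+d*108; print("grip",g, [np.linalg.norm(P["l1"]-P["r1"]),np.linalg.norm(P["tl"]-P["tr"])])
go(*g,120,a); go(*g,22,a)
E
```

```text
pin [ 396.2 -304.3] 0.0
l0 [ 424.7 -328.7] 37.6
l1 [ 525.5 -368.7] 144.5
r0 [ 430.3 -291.9] 36.3
r1 [ 541.6 -306.6] 145.4
tl [ 605.2 -399.6] 229.7
tr [ 626.5 -316.5] 230.7
226.16440646096808 -13.760726182872597 -13.667102175378558
grip [ 501.09032293 -329.94694141] [np.float64(64.19644632008553), np.float64(85.76399739894491)]
shift [-0.473 -0.569  0.905] turn [ 0.0004 -0.0002 -0.0354] pos [ 471.4 -246.5  228.7] F [-0.53  0.04  0.17] w 88.1 g 0.0 t 3.95
shift [-0.473 -0.57   1.721] turn [ 0.0004 -0.0002 -0.0354] pos [ 471.4 -246.5  228.7] F [-0.53  0.04  0.17] w 88.1 g 0.0 t 3.95
```

carry_out(
  rows="-0.2 -0.25 0.2 0 0 -0.0354 -1; -0.473 -0.57 0.4 0 0 -0.0354 -1; -0.473 -0.57 0.7 0 0 -0.0354 -1; -0.473 -0.57 0.9 0 0 -0.0354 -1; -0.473 -0.57 0.905 0 0 -0.0354 -1",
)

```text
t: 4.58
tool_pos: [499.8, -330.3, 118.6]
tool_rot: [-0.002, 0.12, 0.993, 0.001]
ft_force: [-0.2, -0.2, -0.3]
grip_width: 88.2
grip_force: 0.0
```

carry_out(
  rows="0 0 0.3 0 0 0 -1; 0 0 0.5 0 0 0 -1; 0 0 0.7 0 0 0 -1; 0 0 0.81 0 0 0 -1; 0 0 0.81 0 0 0 -1",
)

```text
t: 5.2
tool_pos: [500.6, -332.3, 23.3]
tool_rot: [-0.0, 0.121, 0.993, 0.0]
ft_force: [0.8, -0.5, 0.5]
grip_width: 87.8
grip_force: 0.0
```

carry_out(
  rows="0 0 0 0 0 0 -0.2; 0 0 0 0 0 0 -0.2; 0 0 0 0 0 0 -0.2; 0 0 0 0 0 0 -0.2; 0 0 0 0 0 0 -0.2",
  squeeze=20,
)

```text
t: 5.82
tool_pos: [500.3, -332.9, 23.2]
tool_rot: [0.0, 0.121, 0.993, 0.0]
ft_force: [0.3, -0.2, -0.9]
grip_width: 52.8
grip_force: 0.0
```

carry_out(
  rows="0 0 0 0 0 0 -0.2; 0 0 -0.05 0 0 0 -0.2; 0 0 -0.1 0 0 0 -0.2; 0 0 -0.2 0 0 0 -0.2; 0 0 -0.3 0 0 0 -0.2",
)

```text
t: 6.45
tool_pos: [500.5, -333.0, 60.2]
tool_rot: [0.0, 0.122, 0.993, -0.0]
ft_force: [0.7, 0.3, 0.6]
grip_width: 52.6
grip_force: 0.0
```

```bash
python3 - <<'E'
from h import *
import pickle
c=snap("wrist","w2.png"); pickle.dump(c,open("c2.pkl","wb"));print(sense()["grip_force"],sense()["ft_force"])
d=snap("side","s2.png"); 
E
```

```text
0.0 [ 0.25432969 -1.33465156  0.45387482]
```

View pics/w2.png

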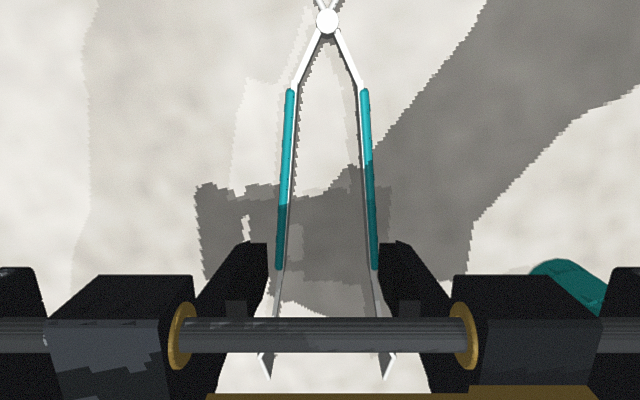

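The wrist view shows the pin at (327,20) and the sleeves between the fingers, at (290,90)-(279,268) and (364,90)-(375,268). I'll check whether the tongs rose with the gripper.

```bash
python3 - <<'E'
from h import *
import pickle
c=pickle.load(open("c2.pkl","rb"))
for z in (24,42,62):
    a=[onz(c,*q,z)[:2] for q in((290,90),(279,268),(364,90),(375,268),(327,20))]
    print(z,np.linalg.norm(a[0]-a[1]),np.linalg.norm(a[2]-a[3]),np.linalg.norm(a[1]-a[3]),a[4])
E
```

```text
24 108.76215153556154 108.8057646600829 61.04538906028031 [ 394.48631949 -303.87004662]
42 98.59076386925088 98.63029831391374 55.33645163483922 [ 397.21683781 -304.74351707]
62 87.2892220177947 87.32422459594795 48.99318782879343 [ 400.25074706 -305.7140398 ]
```

carry_out(
  rows="0 0.02 0 0 0 0 -0.6; 0 0.02 0.15 0 0 0 -0.6; 0 0.02 0.315 0 0 0 -0.6; 0 0.02 0.315 0 0 0 -0.4; 0 0.02 0.315 0 0 0 -0.1",
)

```text
t: 7.18
tool_pos: [500.6, -330.7, 20.9]
tool_rot: [-0.0, 0.122, 0.993, 0.0]
ft_force: [0.4, -0.1, 0.3]
grip_width: 54.4
grip_force: 0.0
```

carry_out(
  rows="0 0 0 0 0 0 -0.1; 0 0 0 0 0 0 -0.1; 0 0 0 0 0 0 -0.1; 0 0 0 0 0 0 -0.1; 0 0 0 0 0 0 -0.1",
)

```text
t: 7.8
tool_pos: [500.9, -330.6, 21.4]
tool_rot: [0.0, 0.121, 0.993, 0.0]
ft_force: [-0.9, 0.4, 0.7]
grip_width: 49.0
grip_force: 0.0
```

carry_out(
  rows="0 0 0 0 0 0 -0.05; 0 0 0 0 0 0 -0.05; 0 0 0 0 0 0 0; 0 0 0 0 0 0 0; 0 0 0 0 0 0 0",
)

```text
t: 8.43
tool_pos: [500.9, -330.6, 21.3]
tool_rot: [-0.0, 0.121, 0.993, 0.0]
ft_force: [-0.9, -0.2, 0.7]
grip_width: 44.2
grip_force: 0.0
```

```bash
python3 - <<'E'
from h import *
c=snap("wrist","w3.png"); s=sense(); print(s["grip_force"],s["grip_width"],s["ft_force"])
E
```

```text
0.0 44.17753078663347 [0.21586736 0.59813974 0.96730152]
```

View pics/w3.png

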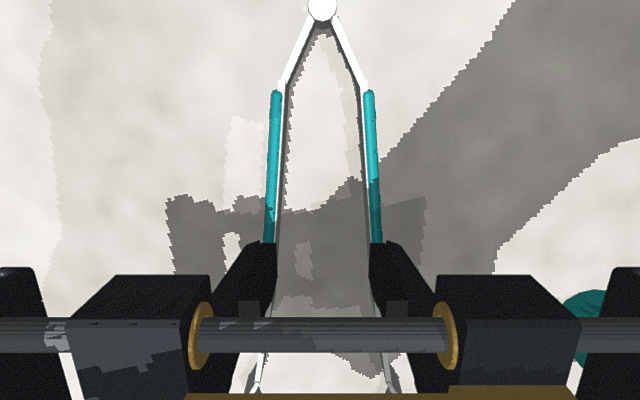

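The fingers bracket the sleeves, which end at row 243 against the fingertips, but the tongs don't look closed. I'll check the geometry.

```bash
python3 - <<'E'
from h import *
c=capture("wrist"); s=sense(); q=s["tool_rot"]; T=R.from_quat([q[1],q[2],q[3],q[0]])
for l in([0,22,0],[9,22,19],[9,22,0],[9,22,-10],[-9,22,19],[9,40,19]): 
    print(l,np.round(proj(c,s["tool_pos"]+T.apply(l))),np.round(proj(c,s["tool_pos"]+T.apply(np.array(l)*[1,-1,1]))))
a=np.radians(-13.76); d=np.array([np.cos(a),np.sin(a)]); n=np.array([-d[1],d[0]])
tp=s["tool_pos"]
for z in(10,24):
  for q in((322,10),(271,95),(264,240),(374,95),(381,240),(277,300),(368,300)):
    p=onz(c,*q,z)[:2]-tp[:2]; print(z,q,"fwd",round(p@d,1),"lat",round(p@n,1))
img=c["image"]; hsv=cv2.cvtColor(img,cv2.COLOR_RGB2HSV); m=cv2.inRange(hsv,(80,80,40),(100,255,255))
for r in(100,140,180,220,235,242,250): print(r,np.where(m[r,200:440])[0]+200)
E
```

```text
[0, 22, 0] [365. 248.] [278. 248.]
[9, 22, 19] [362. 218.] [282. 218.]
[9, 22, 0] [366. 232.] [277. 232.]
[9, 22, -10] [368. 241.] [275. 241.]
[-9, 22, 19] [360. 247.] [283. 247.]
[9, 40, 19] [394. 218.] [249. 218.]
10 (322, 10) fwd -109.9 lat 0.7
10 (271, 95) fwd -74.2 lat -23.5
10 (264, 240) fwd 0.8 lat -31.0
10 (374, 95) fwd -74.0 lat 25.0
10 (381, 240) fwd 1.0 lat 32.0
10 (277, 300) fwd 38.5 lat -25.7
10 (368, 300) fwd 38.7 lat 26.4
24 (322, 10) fwd -107.3 lat 0.7
24 (271, 95) fwd -74.6 lat -21.4
24 (264, 240) fwd -5.9 lat -28.3
24 (374, 95) fwd -74.4 lat 23.0
24 (381, 240) fwd -5.7 lat 29.4
24 (277, 300) fwd 28.7 lat -23.5
24 (368, 300) fwd 28.8 lat 24.2
100 [271 272 273 274 275 276 277 278 279 280 281 363 364 365 366 367 368 369
 370 371 372 373]
140 [269 270 271 272 273 274 275 276 277 278 279 366 367 368 369 370 371 372
 373 374 375]
180 [267 268 269 270 271 272 273 274 275 276 368 369 370 371 372 373 374 375
 376 377 378]
220 [265 266 267 268 269 270 271 272 273 274 371 372 373 374 375 376 377 378
 379 380]
235 [263 264 265 266 267 268 269 270 271 272 273 372 373 374 375 376 377 378
 379 380 381]
242 [264 265 266 267 268 269 270 271 272 273 372 373 374 375 376 377 378 379
 380 381]
250 []
```

```bash
python3 - <<'E'
from h import *
c=capture("side"); s=sense(); u,v=map(int,proj(c,s["tool_pos"])); print(u,v)
q=s["tool_rot"]; T=R.from_quat([q[1],q[2],q[3],q[0]])
for l in([0,22,19],[0,-22,19],[0,22,-26],[0,-22,-26]): print(l,((np.array(proj(c,s["tool_pos"]+T.apply(l)))-[u-60,v-50])*6).round())
cr=c["image"][v-50:v+40,u-60:u+60,::-1]; cv2.imwrite("pics/s3.png",cv2.resize(cr,None,fx=6,fy=6,interpolation=cv2.INTER_CUBIC))
E
```

```text
376 277
[0, 22, 19] [336. 303.]
[0, -22, 19] [381. 368.]
[0, 22, -26] [344. 222.]
[0, -22, -26] [390. 286.]
```

View pics/s3.png

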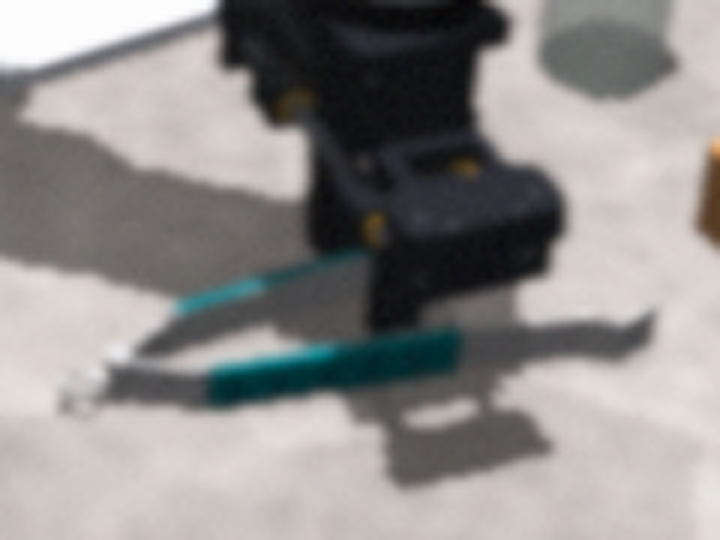

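The crop shows the near finger ending at about (395,330), above the sleeve. The true fingertips are roughly 20 mm or more higher than the stated overhang implies. I'll open and go down in small steps, watching the force.

carry_out(
  rows="0 0 0 0 0 0 -0.5; 0 0 0 0 0 0 -1; 0 0 0 0 0 0 -1; 0 0 0.03 0 0 0 -1; 0 0 0.06 0 0 0 -1",
)

```text
t: 9.2
tool_pos: [500.8, -330.5, 13.8]
tool_rot: [-0.0, 0.121, 0.993, 0.0]
ft_force: [-0.6, -0.1, 0.4]
grip_width: 87.7
grip_force: 0.0
```

carry_out(
  rows="0 0 0.015 0 0 0 -1; 0 0 0.03 0 0 0 -1; 0 0 0.045 0 0 0 -1; 0 0 0.06 0 0 0 -1; 0 0 0.06 0 0 0 -1",
)

```text
t: 9.82
tool_pos: [500.8, -330.5, 6.8]
tool_rot: [-0.0, 0.121, 0.993, 0.0]
ft_force: [-0.5, -0.7, 0.6]
grip_width: 87.8
grip_force: 0.0
```

carry_out(
  rows="0 0 0.01 0 0 0 -1; 0 0 0.02 0 0 0 -1; 0 0 0.03 0 0 0 -1; 0 0 0.04 0 0 0 -1; 0 0 0.04 0 0 0 -1",
)

```text
t: 10.45
tool_pos: [500.8, -330.6, 2.0]
tool_rot: [-0.0, 0.121, 0.993, 0.0]
ft_force: [0.2, 0.5, 0.3]
grip_width: 88.2
grip_force: 0.0
```

carry_out(
  rows="0 0 0.01 0 0 0 -1; 0 0 0.02 0 0 0 -1; 0 0 0.03 0 0 0 -1; 0 0 0.04 0 0 0 -1; 0 0 0.04 0 0 0 -1",
)

```text
t: 11.08
tool_pos: [500.8, -330.6, -2.8]
tool_rot: [-0.0, 0.121, 0.993, 0.0]
ft_force: [-0.2, -0.5, 0.4]
grip_width: 88.1
grip_force: 0.0
```

carry_out(
  rows="0 0 0 0 0 0 -0.3; 0 0 0 0 0 0 -0.25; 0 0 0 0 0 0 -0.22; 0 0 0 0 0 0 -0.22; 0 0 0 0 0 0 -0.22",
)

```text
t: 11.7
tool_pos: [501.0, -330.6, -2.6]
tool_rot: [0.0, 0.121, 0.993, -0.0]
ft_force: [0.3, 0.1, -0.2]
grip_width: 54.1
grip_force: 4.9
```

carry_out(
  rows="0 0 0 0 0 0 -0.5; 0 0 0 0 0 0 -0.5; 0 0 0.01 0 0 0 -0.5; 0 0 0.025 0 0 0 -0.5; 0 0 0.025 0 0 0 -0.5",
)

```text
t: 12.32
tool_pos: [500.7, -330.5, -5.9]
tool_rot: [-0.0, 0.121, 0.993, 0.0]
ft_force: [0.1, -0.5, 0.2]
grip_width: 66.2
grip_force: 0.0
```

carry_out(
  rows="0 0 0.008 0 0 0 -0.5; 0 0 0.016 0 0 0 -0.5; 0 0 0.025 0 0 0 -0.5; 0 0 0.025 0 0 0 -0.5; 0 0 0.025 0 0 0 -0.5",
)

```text
t: 12.95
tool_pos: [500.9, -330.6, -8.7]
tool_rot: [0.0, 0.121, 0.993, -0.0]
ft_force: [-0.9, -0.4, 0.4]
grip_width: 66.3
grip_force: 0.0
```

carry_out(
  rows="0 0 0.008 0 0 0 -0.5; 0 0 0.016 0 0 0 -0.5; 0 0 0.025 0 0 0 -0.5; 0 0 0.025 0 0 0 -0.5; 0 0 0.025 0 0 0 -0.5",
)

```text
t: 13.58
tool_pos: [501.1, -330.7, -9.4]
tool_rot: [0.0, 0.121, 0.993, 0.0]
ft_force: [-6.0, 5.2, 24.6]
grip_width: 66.4
grip_force: 12.3
```

carry_out(
  rows="0 0 0 0 0 0 -0.3; 0 0 0 0 0 0 -0.24; 0 0 0 0 0 0 -0.22; 0 0 0 0 0 0 -0.22; 0 0 0 0 0 0 -0.22",
)

```text
t: 14.2
tool_pos: [502.3, -331.5, -9.4]
tool_rot: [0.001, 0.122, 0.993, -0.0]
ft_force: [-2.9, 3.0, 18.9]
grip_width: 54.1
grip_force: 14.6
```

carry_out(
  rows="0 0 0 0 0 0 -0.4; 0 0 -0.03 0 0 0 -0.4; 0 0 -0.03 0 0 0 -0.3; 0 0 -0.03 0 0 0 -0.2; 0 0 -0.03 0 0 0 -0.2",
)

```text
t: 14.82
tool_pos: [500.7, -330.1, -8.5]
tool_rot: [-0.0, 0.121, 0.993, 0.0]
ft_force: [0.4, 0.2, -0.4]
grip_width: 53.4
grip_force: 4.8
```

carry_out(
  rows="0 0 0 0 0 0 -0.2; 0 0 -0.05 0 0 0 -0.2; 0 0 -0.1 0 0 0 -0.2; 0 0 -0.2 0 0 0 -0.2; 0 0 -0.3 0 0 0 -0.2",
)

```text
t: 15.45
tool_pos: [501.1, -330.7, 29.1]
tool_rot: [0.0, 0.121, 0.993, -0.0]
ft_force: [0.4, 0.3, -1.0]
grip_width: 53.0
grip_force: 4.8
```

carry_out(
  rows="0 0 -0.2 0 0 0 -0.2; 0 0 -0.4 0 0 0 -0.2; 0 0 -0.6 0 0 0 -0.2; 0 0 -0.8 0 0 0 -0.2; 0 0 -0.9 0 0 0 -0.2",
)

```text
t: 16.08
tool_pos: [501.4, -331.1, 137.9]
tool_rot: [0.001, 0.122, 0.993, -0.0]
ft_force: [-1.0, -0.5, -0.8]
grip_width: 52.9
grip_force: 4.8
```

```bash
python3 - <<'E'
from h import *
go(493.5,-39.5,138,0)
E
```

```text
shift [ 0.65   2.342 -0.004] turn [-0.0003  0.0007 -0.0776] pos [ 501.4 -331.1  137.9] F [-1.02 -0.48 -0.76] w 52.9 g 4.8 t 16.075
```

carry_out(
  rows="0.04 0.15 0 0 0 -0.015 -0.2; 0.08 0.33 0 0 0 -0.03 -0.2; 0.15 0.5 0 0 0 -0.05 -0.2; 0.19 0.68 0 0 0 -0.07 -0.2; 0.22 0.78 0 0 0 -0.078 -0.2",
)

```text
t: 16.7
tool_pos: [497.9, -231.1, 135.7]
tool_rot: [-0.0, -0.003, 1.0, 0.0]
ft_force: [1.3, -0.2, -1.4]
grip_width: 53.1
grip_force: 4.8
```

carry_out(
  rows="0 0.16 0 0 0 0 -0.2; 0 0.32 0 0 0 0 -0.2; 0 0.48 0 0 0 0 -0.2; 0 0.64 0 0 0 0 -0.2; 0 0.8 0 0 0 0 -0.2",
)

```text
t: 17.32
tool_pos: [497.7, -136.0, 135.9]
tool_rot: [0.0, -0.001, 1.0, -0.0]
ft_force: [0.2, 1.5, -0.5]
grip_width: 53.2
grip_force: 4.8
```

carry_out(
  rows="0 0.16 0 0 0 0 -0.2; 0 0.32 0 0 0 0 -0.2; 0 0.5 0 0 0 0 -0.2; 0 0.7 0 0 0 0 -0.2; 0 0.8 0 0 0 0 -0.2",
)

```text
t: 17.95
tool_pos: [497.4, -39.5, 135.9]
tool_rot: [-0.0, -0.002, 1.0, 0.0]
ft_force: [0.3, -0.2, -0.5]
grip_width: 53.0
grip_force: 4.8
```

```bash
python3 - <<'E'
from h import *
import pickle
c=snap("wrist","w4.png"); pickle.dump((c,sense()),open("c4.pkl","wb")); go(493.5,-39.5,138,0)
d=snap("side","s4.png"); pickle.dump(d,open("d4.pkl","wb"))
E
```

```text
shift [ 0.034 -0.009 -0.018] turn [ 0.0003 -0.      0.0014] pos [497.5 -38.4 135.9] F [ 0.14  1.45 -1.28] w 52.8 g 4.8 t 18.0
```

View pics/w4.png

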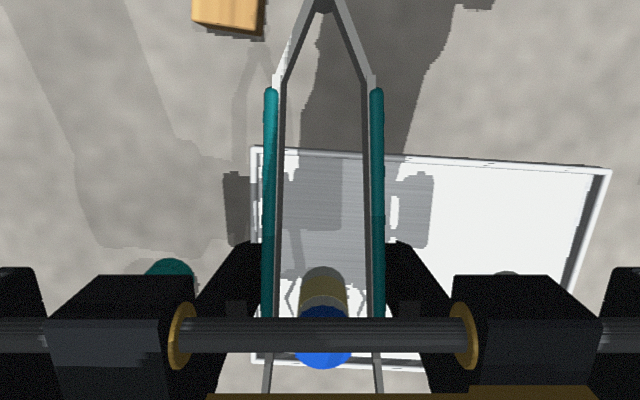

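The wrist view shows the tongs level in the grip (pin at (323,3), sleeves starting at row 90). Jar A's cap is centred between the arms at x≈323.

```bash
python3 - <<'E'
from h import *
import pickle
c,s=pickle.load(open("c4.pkl","rb")); tp=s["tool_pos"]
zt=tp[2]+8.5+24
for q in((323,3),(271,90),(377,90),(265,390),(379,390)): print(q,(onz(c,*q,zt)-tp).round(1))
print("jar A proj cap",proj(c,[601.5,-39.5,83]),"gauge", onz(c,323,368,83).round(1),onz(c,323,305,83).round(1))
d=pickle.load(open("d4.pkl","rb"))
pts={"pin":[-107,0],"mouthL":[108,40],"mouthR":[108,-40],"tipR":[127,-38],"s0R":[-72,-24],"s1R":[37,-28]}
for k,(f,l) in pts.items(): print(k,np.round(proj(d,tp+[f,l,8.5])),np.round(proj(d,tp+[f,l,32.5])))
cr=d["image"][120:280,240:440,::-1]; cv2.imwrite("pics/s4c.png",cv2.resize(cr,None,fx=4,fy=3.75,interpolation=cv2.INTER_CUBIC))
E
```

```text
(323, 3) [-103.9   -0.9   32.5]
(271, 90) [-77.  -18.9  32.5]
(377, 90) [-77.1  17.8  32.5]
(265, 390) [ 57.  -27.5  32.5]
(379, 390) [56.8 25.7 32.5]
jar A proj cap (np.float64(321.8274831052152), np.float64(341.4798270934498)) gauge [626.4 -38.5  83. ] [569.5 -38.7  83. ]
pin [283. 199.] [282. 191.]
mouthL [337. 176.] [337. 169.]
mouthR [352. 186.] [353. 179.]
tipR [357. 184.] [358. 177.]
s0R [298. 199.] [298. 192.]
s1R [331. 190.] [331. 183.]
```

View pics/s4c.png

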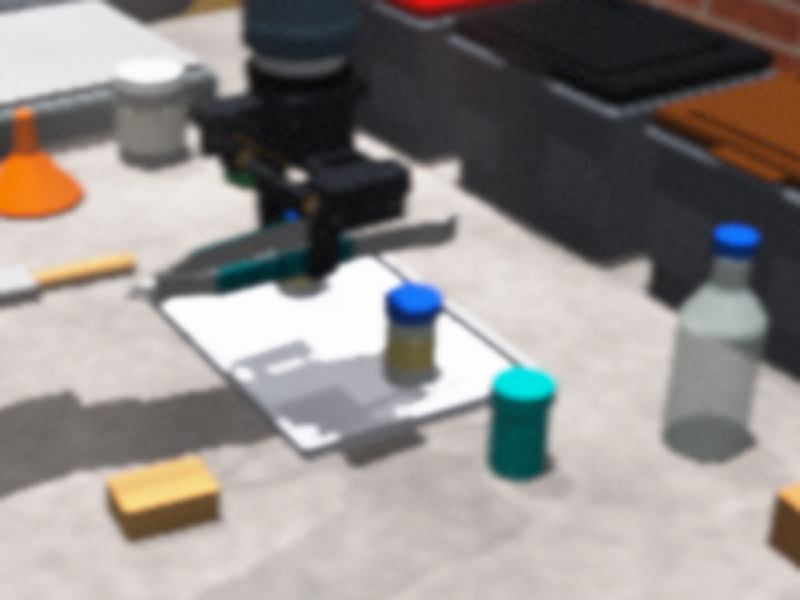

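Side crop: the tongs are level, with the pin at crop (150,285) and the jaw tip at (455,225), matching prediction within a few mm. I'll lower them over jar A.

carry_out(
  rows="0.015 -0.005 0.1 0 0 0 -0.2; 0.015 -0.005 0.25 0 0 0 -0.2; 0.015 -0.005 0.4 0 0 0 -0.2; 0.015 -0.005 0.5 0 0 0 -0.2; 0.015 -0.005 0.5 0 0 0 -0.2",
)

```text
t: 18.68
tool_pos: [494.9, -42.7, 75.0]
tool_rot: [-0.001, -0.0, 1.0, -0.0]
ft_force: [-0.4, -0.3, -1.7]
grip_width: 52.9
grip_force: 4.8
```

carry_out(
  rows="0 0 0.1 0 0 0 -0.2; 0 0 0.2 0 0 0 -0.2; 0 0 0.3 0 0 0 -0.2; 0 0 0.42 0 0 0 -0.2; 0 0 0.42 0 0 0 -0.2",
)

```text
t: 19.3
tool_pos: [494.7, -42.0, 24.3]
tool_rot: [-0.001, -0.001, 1.0, -0.0]
ft_force: [0.6, -0.3, -1.2]
grip_width: 53.0
grip_force: 4.8
```

carry_out(
  rows="0 0.025 0 0 0 0 -0.15; 0 0.025 0 0 0 0 -0.08; 0 0.025 0 0 0 0 0; 0 0.025 0 0 0 0 0.06; 0 0.025 0 0 0 0 0.1",
)

```text
t: 19.92
tool_pos: [495.9, -39.1, 25.7]
tool_rot: [0.0, -0.001, 1.0, -0.0]
ft_force: [-0.1, -0.5, 0.5]
grip_width: 40.6
grip_force: 20.0
```

carry_out(
  rows="0 0 0 0 0 0 0.14; 0 0 0 0 0 0 0.2; 0 0 0 0 0 0 0.3; 0 0 0 0 0 0 0.3; 0 0 0 0 0 0 0.3",
  squeeze=45,
)

```text
t: 20.55
tool_pos: [495.8, -39.1, 25.6]
tool_rot: [0.0, -0.001, 1.0, -0.0]
ft_force: [-0.2, -0.6, 0.2]
grip_width: 40.2
grip_force: 45.0
```

carry_out(
  rows="0 0 -0.05 0 0 0 0.3; 0 0 -0.12 0 0 0 0.3; 0 0 -0.2 0 0 0 0.3; 0 0 -0.3 0 0 0 0.3; 0 0 -0.4 0 0 0 0.3",
)

```text
t: 21.18
tool_pos: [495.8, -39.0, 74.5]
tool_rot: [0.0, -0.001, 1.0, 0.0]
ft_force: [1.0, 0.1, -0.8]
grip_width: 40.1
grip_force: 45.0
```

carry_out(
  rows="0 0 0 0 0 0 0.3; 0 0 0 0 0 0 0.3; 0 0 0 0 0 0 0.3; 0 0 0 0 0 0 0.3; 0 0 0 0 0 0 0.3",
)

```text
t: 21.8
tool_pos: [495.6, -39.0, 73.3]
tool_rot: [-0.0, -0.001, 1.0, -0.0]
ft_force: [0.8, 0.0, -2.1]
grip_width: 40.4
grip_force: 45.0
```

```bash
python3 - <<'E'
from h import *
F=[];Tq=[]
for i in range(10): c=capture("side"); s=sense(); F.append(s["ft_force"]); Tq.append(s["ft_torque"])
print(np.mean(F,0),np.std(F,0),np.mean(Tq,0),np.std(Tq,0),s["tool_pos"],s["t"])
print([ (b.round(1)) for b in [np.array(proj(c,[601.5,-39.5,75])),np.array(proj(c,[601.5,-39.5,123]))]])
import m; print(m.blobs(c,(105,120,60),(125,255,255),(295,130,365,220)))
cv2.imwrite("pics/s5.png",c["image"][:,:,::-1])
E
```

```text
[ 0.29977111 -0.44009867 -1.46056345] [0.52290543 0.39761176 0.45461659] [ 0.03594179  0.00732357 -0.00499816] [0.02506482 0.02029618 0.02347954] [495.73967537 -39.00816838  73.54028334] 22.3
[array([342.9, 200.6]), array([343.5, 187.2])]
[(array([344.4, 187.1]), array([338, 183,  13,  10,  94], dtype=int32))]
```

The cap rose as expected and the force is only about 0.4 N beyond the tongs' own weight, so jar A is the light one. I'll set it back down.

carry_out(
  rows="0 0 0.1 0 0 0 0.3; 0 0 0.2 0 0 0 0.3; 0 0 0.3 0 0 0 0.3; 0 0 0.37 0 0 0 0.3; 0 0 0.4 0 0 0 0.3",
)

```text
t: 22.92
tool_pos: [495.5, -39.1, 24.9]
tool_rot: [-0.0, -0.001, 1.0, -0.0]
ft_force: [-0.9, -0.7, 2.8]
grip_width: 39.9
grip_force: 45.0
```

carry_out(
  rows="0 0 0 0 0 0 0.2; 0 0 0 0 0 0 0.08; 0 0 0 0 0 0 0; 0 0 0 0 0 0 -0.1; 0 0 0 0 0 0 -0.2",
  squeeze=20,
)

```text
t: 23.55
tool_pos: [495.8, -39.0, 25.6]
tool_rot: [0.0, -0.001, 1.0, -0.0]
ft_force: [0.1, 0.9, 0.0]
grip_width: 52.9
grip_force: 4.8
```

carry_out(
  rows="0 0 0 0 0 0 -0.2; 0 0 0 0 0 0 -0.2; 0 0 -0.1 0 0 0 -0.2; 0 0 -0.3 0 0 0 -0.2; 0 0 -0.5 0 0 0 -0.2",
)

```text
t: 24.18
tool_pos: [495.7, -39.0, 86.8]
tool_rot: [0.0, -0.001, 1.0, -0.0]
ft_force: [0.3, -0.5, 0.1]
grip_width: 53.1
grip_force: 4.8
```

carry_out(
  rows="0 0 -0.2 0 0 0 -0.2; 0 0 -0.4 0 0 0 -0.2; 0 0.08 -0.42 0 0 0 -0.2; 0 0.2 -0.42 0 0 0 -0.2; 0 0.36 -0.42 0 0 0 -0.2",
)

```text
t: 24.8
tool_pos: [494.9, 5.5, 135.0]
tool_rot: [-0.001, -0.001, 1.0, 0.0]
ft_force: [-1.0, 0.8, -1.1]
grip_width: 53.0
grip_force: 4.8
```

carry_out(
  rows="0 0.2 0 0 0 0 -0.2; 0 0.4 0 0 0 0 -0.2; -0.02 0.6 0 0 0 0 -0.2; -0.03 0.8 0 0 0 0 -0.2; -0.03 1 0 0 0 0 -0.2",
)

```text
t: 25.42
tool_pos: [497.9, 126.1, 134.7]
tool_rot: [-0.001, -0.001, 1.0, -0.0]
ft_force: [0.5, 0.1, -1.7]
grip_width: 53.2
grip_force: 4.8
```

carry_out(
  rows="0 0.1 0 0 0 0 -0.2; 0 0.1 0 0 0 0 -0.2; 0 0.1 0 0 0 0 -0.2; 0 0.1 0 0 0 0 -0.2; 0 0.1 0 0 0 0 -0.2",
)

```text
t: 26.05
tool_pos: [499.2, 135.5, 136.0]
tool_rot: [0.0, -0.0, 1.0, -0.0]
ft_force: [0.1, -0.2, -1.3]
grip_width: 52.8
grip_force: 4.8
```

```bash
python3 - <<'E'
from h import *
import m
c=snap("scene","n6.png"); d=snap("side","d6.png"); w=snap("wrist","w6.png")
a=m.blobs(c,(105,120,60),(125,255,255),(255,180,350,260)); b=m.blobs(d,(105,120,60),(125,255,255),(295,165,365,220)); print(a,b)
for p in a:
    for q in b: print(*[x.round(1) for x in m.tri(ray(c,*p[0]),ray(d,*q[0]))])
tp=sense()["tool_pos"]; hsv=cv2.cvtColor(w["image"],cv2.COLOR_RGB2HSV); mm=cv2.inRange(hsv,(80,80,40),(100,255,255)); r=np.where(mm[:200].any(1))[0]
print("sleeve start row",r[:3],np.where(mm[120])[0])
bm=cv2.inRange(hsv,(105,120,60),(125,255,255)); v,u=np.where(bm); print("cap in wrist",u.min(),u.max(),v.min(),v.max(), "pred",proj(w,[605.4,136.5,83]))
go(499.5,136.5,24,0)
E
```

```text
[(array([274.7, 199.8]), array([268, 194,  15,  12, 137], dtype=int32)), (array([327.3, 222. ]), array([320, 216,  16,  13, 162], dtype=int32))] [(array([314.3, 179. ]), array([309, 175,  12,   9,  93], dtype=int32)), (array([342.7, 200.5]), array([336, 195,  14,  12, 122], dtype=int32))]
[587.   12.  116.7] 105.8
[602.  -38.5  74.7] 1.0
[605.5 137.   74.1] 0.4
[623.5  85.1  32. ] 118.5
sleeve start row [86 87 88] [265 266 267 268 269 270 271 272 273 274 275 276 277 278 368 369 370 371
 372 373 374 375 376 377 378 379 380 381]
cap in wrist 292 351 308 371 pred (np.float64(323.0546686864034), np.float64(343.8326640690793))
shift [-0.003  0.004  0.933] turn [0.     0.     0.0004] pos [499.1 136.  136. ] F [-0.54  0.18 -1.45] w 52.9 g 4.8 t 26.2
```

Jar A is back standing in place, so I'll lower the tongs onto jar B.

carry_out(
  rows="0 0.01 0.1 0 0 0 -0.2; 0 0.01 0.25 0 0 0 -0.2; 0 0.01 0.4 0 0 0 -0.2; 0 0.01 0.5 0 0 0 -0.2; 0 0.01 0.5 0 0 0 -0.2",
)

```text
t: 26.82
tool_pos: [498.3, 137.2, 74.9]
tool_rot: [-0.001, -0.001, 1.0, -0.0]
ft_force: [-0.5, -0.6, -1.1]
grip_width: 53.3
grip_force: 4.8
```

carry_out(
  rows="0 0 0.1 0 0 0 -0.2; 0 0 0.2 0 0 0 -0.2; 0 0 0.3 0 0 0 -0.2; 0 0 0.42 0 0 0 -0.2; 0 0 0.42 0 0 0 -0.2",
)

```text
t: 27.45
tool_pos: [498.1, 137.1, 24.2]
tool_rot: [-0.001, -0.001, 1.0, -0.0]
ft_force: [-0.7, -0.9, -1.0]
grip_width: 53.2
grip_force: 4.8
```

carry_out(
  rows="0 0 0 0 0 0 -0.15; 0 0 0 0 0 0 -0.08; 0 0 0 0 0 0 0; 0 0 0 0 0 0 0.06; 0 0 0 0 0 0 0.1",
)

```text
t: 28.08
tool_pos: [499.4, 137.2, 25.7]
tool_rot: [0.0, -0.001, 1.0, -0.0]
ft_force: [-0.2, -0.5, -0.3]
grip_width: 40.8
grip_force: 20.0
```

carry_out(
  rows="0 0 0 0 0 0 0.14; 0 0 0 0 0 0 0.2; 0 0 0 0 0 0 0.3; 0 0 0 0 0 0 0.3; 0 0 0 0 0 0 0.3",
  squeeze=55,
)

```text
t: 28.7
tool_pos: [499.2, 137.3, 25.6]
tool_rot: [0.0, -0.001, 1.0, -0.0]
ft_force: [-0.3, -1.9, 1.4]
grip_width: 40.2
grip_force: 55.0
```

carry_out(
  rows="0 0 -0.05 0 0 0 0.3; 0 0 -0.12 0 0 0 0.3; 0 0 -0.2 0 0 0 0.3; 0 0 -0.3 0 0 0 0.3; 0 0 -0.4 0 0 0 0.3",
)

```text
t: 29.32
tool_pos: [499.1, 137.5, 74.5]
tool_rot: [0.0, -0.001, 1.0, 0.0]
ft_force: [0.1, -0.3, -2.4]
grip_width: 40.3
grip_force: 55.0
```

```bash
python3 - <<'E'
from h import *
import m
F=[];Tq=[]
for i in range(8): c=capture("side"); s=sense(); F.append(s["ft_force"]); Tq.append(s["ft_torque"])
print(np.mean(F,0),np.mean(Tq,0),s["tool_pos"],s["t"])
print(proj(c,[605,137,122])); print(m.blobs(c,(105,120,60),(125,255,255),(295,130,365,220)))
E
```

```text
[-0.11724187 -0.12121921 -3.07212241] [0.02142314 0.16758517 0.0046902 ] [498.72517125 137.30836896  73.13861606] 29.725
(np.float64(314.25182370285614), np.float64(166.563953492036))
[(array([313.3, 166.3]), array([308, 162,  13,  10,  95], dtype=int32)), (array([342.7, 200.5]), array([336, 195,  14,  12, 121], dtype=int32))]
```

B pulls about 1.6 N more than A, so B is the heavy one. I'll lift it to finish height.

carry_out(
  rows="0 0 -0.1 0 0 0 0.3; 0 0 -0.25 0 0 0 0.3; 0 0 -0.4 0 0 0 0.3; 0 0 -0.55 0 0 0 0.3; 0 0 -0.65 0 0 0 0.3",
)

```text
t: 30.35
tool_pos: [499.4, 137.5, 152.8]
tool_rot: [0.001, -0.001, 1.0, 0.0]
ft_force: [-0.5, -0.9, -3.5]
grip_width: 40.4
grip_force: 55.0
```

carry_out(
  rows="0 0 -0.05 0 0 0 0.3; 0 0 -0.1 0 0 0 0.3; 0 0 -0.1 0 0 0 0.3; 0 0 -0.1 0 0 0 0.3; 0 0 -0.1 0 0 0 0.3",
)

```text
t: 30.98
tool_pos: [498.8, 137.3, 163.1]
tool_rot: [-0.0, -0.001, 1.0, -0.0]
ft_force: [-0.6, 0.1, -2.4]
grip_width: 39.9
grip_force: 55.0
```

carry_out(
  rows="0 0 0 0 0 0 0.3; 0 0 0 0 0 0 0.3; 0 0 0 0 0 0 0.3; 0 0 0 0 0 0 0.3; 0 0 0 0 0 0 0.3",
)

```text
t: 31.6
tool_pos: [499.0, 137.4, 163.5]
tool_rot: [0.0, -0.001, 1.0, 0.0]
ft_force: [1.1, 0.9, -2.0]
grip_width: 40.1
grip_force: 55.0
```

```bash
python3 - <<'E'
from h import *
import m
s=sense(); c=capture("scene"); d=capture("side")
a=m.blobs(c,(105,120,60),(125,255,255),(255,150,370,260)); b=m.blobs(d,(105,120,60),(125,255,255),(295,110,365,220))
for p in a:
    for q in b: print(*[x.round(1) for x in m.tri(ray(c,*p[0]),ray(d,*q[0]))])
print(s["tool_pos"],s["grip_force"],s["t"])
cv2.imwrite("pics/fin.png",cv2.resize(d["image"][100:260,240:440,::-1],None,fx=4,fy=3.75,interpolation=cv2.INTER_CUBIC))
E
```

```text
[607.1 138.3 213. ] 1.1
[559.8  33.   89.2] 162.5
[644.7  73.3 205.8] 137.4
[601.9 -38.1  74.6] 0.4
[499.04664871 137.4212103  163.53444299] 54.99911209568381 31.6
```

View pics/fin.png

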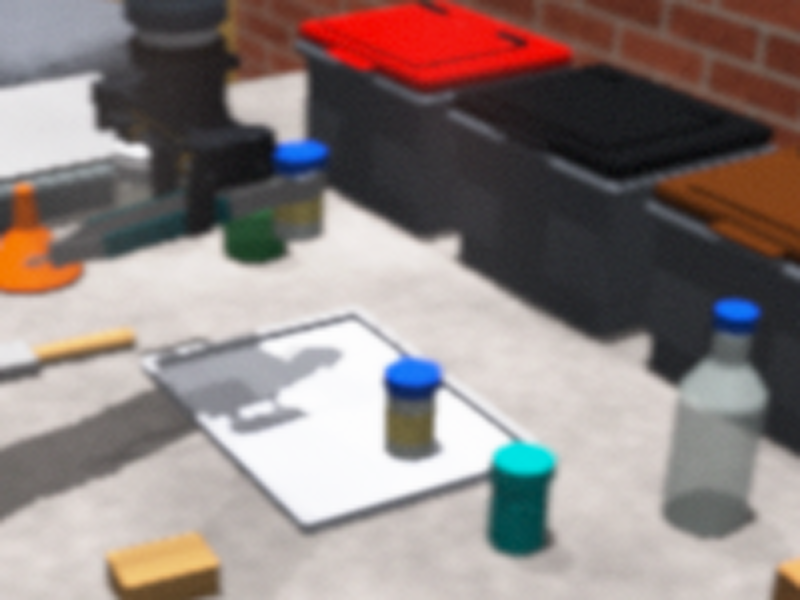

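The picture shows jar B upright in the jaws, cap at crop (300,155) and z≈213 mm, which puts its underside about 14 cm up. Jar A stands in the tray at (410,410).

```bash
python3 -c "
from plant import *
print(close_job())"
```

```text
the job is handed in; nothing more can be done
None
```

I handed the job in with jar_b, the heavy one (about 1.6 N more than jar_a on the wrist sensor), held upright in the tongs about 14 cm above the tray, and the light jar_a released and standing in the tray; no verdict came back.

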